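# Sort seasonings and medicines into their stands

## Robot

A 6-joint arm with a two-finger parallel gripper is mounted at the origin on the work surface; the furniture and walls round the work are solid. World frame = base frame: x ahead of the robot, y to its left, z up, the work surface at z = 0. Lengths are in m, angles in degrees, forces in N, time in s.
With the tool pointing down it reaches from about 0.325 to 0.85 m from the base axis. Payload 15.5 kg.
Tool frame: the origin (TCP) lies at the very end of the fingers, on their centre line; the grasp point (between the pads) lies arm.grip_depth behind it (arm.grip_depth is the distance from the TCP to the grasp point, in m); z points along the fingers, y is the line along which they close (so a half turn about z gives the same grasp; the last joint's range is limited). The gripper opens to 91 mm and grips with 3 to 60 N. Pads are 32 mm wide; open, the fingers measure 118 mm over their backs; the gripper's body (76 mm by 178 mm) begins 60 mm behind the grasp point.
Start: joints at [65.059, 28.281, 77.091, -0, 74.628, -5.472], TCP at [0.208, 0.589, 0.214] pointing down, gripper open.
Joint ranges: [-166.48, 166.48], [-47.26, 123.95], [12.59, 153.08], [-70.14, 250.14], [6.76, 159.57], [-176.63, 176.63]. Speed limits (degrees/s): [108.29, 108.29, 147.25, 172.46, 172.46, 172.46].

## Interface

Orientations are given as a 3x3 rotation matrix whose columns are the frame's x, y, z axes.
In Python, from rig import arm gives the robot as it stands. Calls block until the motion is done:
- arm.move_to(position, orientation): joint-space move of the TCP to a pose.
- arm.move_l(position, orientation=None, feed=0.15): straight line of the TCP; orientation=None keeps the orientation; feed is the mean speed in m/s.
- arm.move_joints(angles): joint-space move.
- arm.grip(opening): finger opening in m; the grip force is fixed at half the most; returns when the fingers have stopped.
- arm.sleep(seconds).
- arm.solve_ik(position, orientation): joint angles nearest the present ones, or None.
- arm.snapshot(name): name is "scene" or "top" or "wrist"; returns the picture (400x640x3 uint8, red, green, blue); there is no depth.
- arm.get_calibration(name): a dict with "intrinsics" (3x3 intrinsics, pixels), "cam_to_world" (4x4, takes a point from camera to world coordinates). Camera axes: x right, y down, z forward; pixel columns grow to the right and rows downward; lengths in m; the calibration is good to about 2 mm. The wrist camera is an equidistant fisheye: a pixel r from the principal point sees the ray r / f radians off the axis. A picture is of the moment at which its call begins: read the wrist's pose just before it. get_calibration takes no time and is no camera call; for the wrist camera it gives the pose at the moment of the call.
A pose or a line that the arm cannot do raises arm.Unreachable and nothing moves.
- arm.sign_off(): hands the job in; it is judged then, once.
Readings, each from a call of its own:
- arm.current_t(): time.
- arm.current_joint_positions(): joint angles.
- arm.current_dq(): joint speeds.
- arm.current_tau(): joint torques, N m.
- arm.current_ee_pos(): TCP position.
- arm.current_tool_rot(): TCP orientation.
- arm.current_force(): force on the tool from outside, world axes, zero at the start.
- arm.current_torque(): the same for the moment, N m.
- arm.current_width(): finger opening in m.
- arm.current_grasp_force(): force on a finger pad.
Only numpy, scipy, OpenCV 4.12 (cv2) and the standard library are available. Lean on these libraries where they do the work, as an engineer would, in place of code of your own. Each camera call takes 0.05 s, during which the arm holds its last target. There are 200 camera calls.

## Task

Seasonings and medicines have got mixed up on the worktop. Put the pepper mill and the spice jar into the wooden stand and the pill bottle and the dropper bottle into the grey stand, each standing upright right down in its own well: the wider thing of each pair in the larger well, the slimmer one in the smaller well. Leave the honey jar and the kitchen timer standing where they are, and knock nothing over.

Things in the scene. Friction and masses are not known exactly. Their poses are not given: they have to be found in the camera images.
- pepper_mill: dark wooden pepper mill, loose, 170 mm tall, 0.18 kg; body 58 mm across up to 122 mm height, above it a rounded head 49 mm across from 123 to 159 mm (widest near 140 mm, a good place to grip) and a small metal knob on top. Origin at the centre of its underside, z up. Belongs in the larger well of the wooden stand.
- spice_jar: slim glass spice jar with a dark green cap, loose, round, 106 mm tall; body 44 mm across up to 85 mm height, cap 45 mm across above; 0.11 kg. Origin at the centre of its underside, z up. Belongs in the smaller well of the wooden stand.
- pill_bottle: squat white round pill bottle with a ribbed blue cap, loose, 83 mm tall, 51 mm across, the cap (48 mm) from 66 mm height up; 0.08 kg. Origin at the centre of its underside, z up. Belongs in the larger well of the grey stand.
- dropper_bottle: small brown glass dropper bottle with a black rubber bulb, loose, 102 mm tall; round body 33 mm across up to 68 mm height, then a 24 mm collar and a 13 mm bulb; 0.07 kg. Origin at the centre of its underside, z up. Belongs in the smaller well of the grey stand.
- seasoning_stand: wooden stand, fixed, 100 (x) by 216 (y) by 16 mm high, two round wells, floor 4 mm and rim 16 mm above the worktop. Origin at the centre of its underside, y along its length: larger well, 74 mm across, centred at x = 0, y = +55 mm in its frame; smaller, 60 mm across, at x = 0, y = -55 mm. Place and yaw vary; the two stands may have changed places.
- medicine_stand: grey plastic stand, fixed, 88 (x) by 206 (y) by 16 mm high, two round wells, floor 4 mm and rim 16 mm above the worktop. Origin at the centre of its underside, y along its length: larger well, 66 mm across, centred at x = 0, y = +55 mm in its frame; smaller, 48 mm across, at x = 0, y = -55 mm. Place and yaw vary; the two stands may have changed places.
- honey_jar: bystander: jar of honey with a red lid, loose, 65 mm across, 100 mm tall, 0.44 kg. Origin at the centre of its underside, z up. Stays where it is.
- kitchen_timer: bystander: round kitchen timer, white below and red above, loose, 62 mm across, 55 mm tall, 0.11 kg. Origin at the centre of its underside, z up. Stays where it is.
There are look-alikes about, which are no part of the job. Leave any yellow look-alike of the pepper_mill alone.

How it is judged (in metres and radians):
At the end, for the whole second after the job is handed in: Mill and spice jar stand in the large and small well of the wooden stand, pill bottle and dropper bottle in those of the grey one: within 12 mm of the well centre in x and y, 4 mm of its floor, 0.1 rad of upright, released, at rest; honey jar and timer upright, moved under 30 mm (x of pepper_mill in the frame of seasoning_stand between -0.012 and 0.012 m and y of pepper_mill in the frame of seasoning_stand between 0.043 and 0.067 m and z of pepper_mill in the frame of seasoning_stand between 0 and 0.008 m and angle between each of pepper_mill, spice_jar, pill_bottle, dropper_bottle, honey_jar, kitchen_timer's own z axis and vertical below 0.1 rad and linear speed of each of pepper_mill, spice_jar, pill_bottle, dropper_bottle below 0.02 m/s and contact force between the fingers and pepper_mill below 0.1 N and x of spice_jar in the frame of seasoning_stand between -0.012 and 0.012 m and y of spice_jar in the frame of seasoning_stand between -0.067 and -0.043 m and z of spice_jar in the frame of seasoning_stand between 0 and 0.008 m and contact force between the fingers and spice_jar below 0.1 N and x of pill_bottle in the frame of medicine_stand between -0.012 and 0.012 m and y of pill_bottle in the frame of medicine_stand between 0.043 and 0.067 m and z of pill_bottle in the frame of medicine_stand between 0 and 0.008 m and contact force between the fingers and pill_bottle below 0.1 N and x of dropper_bottle in the frame of medicine_stand between -0.012 and 0.012 m and y of dropper_bottle in the frame of medicine_stand between -0.067 and -0.043 m and z of dropper_bottle in the frame of medicine_stand between 0 and 0.008 m and contact force between the fingers and dropper_bottle below 0.1 N and distance of each of honey_jar, kitchen_timer from where it was at the start of the episode below 0.03 m); the robot touches nothing.
It fails at once if the honey jar or the kitchen timer is shifted by more than 30 mm or tipped (distance of any of honey_jar, kitchen_timer from where it was at the start of the episode above 0.03 m or angle between any of honey_jar, kitchen_timer's own z axis and vertical above 0.5 rad).
It fails at once if one of the four things is knocked over (angle between any of pepper_mill, spice_jar, pill_bottle, dropper_bottle's own z axis and vertical above 1 rad).
It also fails if it takes over 128 s, if anything falls off the work surface, if the arm or the gripper's body presses on something with over 40 N, if the wrist force passes 120 N, or if a joint passes its speed limit or range.

## Working session

There is one attempt and no reset: what is moved stays moved. The work goes in short steps, each a Python script; the robot and the scene stay as the last script left them, time stands still between calls to the robot, and variables do not carry over. Pictures are saved under pics/ and viewed, at most 14 in all, crops included, and the job is handed in when it is done.

```bash
mkdir -p pics; ls; python3 - <<'E'
from rig import arm
import cv2
for n in ("scene","top","wrist"):
    c=arm.get_calibration(n); im=arm.snapshot(n)
    cv2.imwrite(f"pics/{n}0.png",im[:,:,::-1]); print(n,c["intrinsics"],c["cam_to_world"].round(3))
print(arm.grip_depth,arm.current_t(),arm.current_tool_rot().round(3))
E
```

```text
pics
scene [[403.17590058   0.         324.9323088 ]
 [  0.         403.17590058 199.19749679]
 [  0.           0.           1.        ]] [[ 0.517 -0.703  0.488 -0.025]
 [-0.856 -0.415  0.308 -0.321]
 [-0.014 -0.577 -0.816  0.964]
 [ 0.     0.     0.     1.   ]]
top [[449.24281294   0.         314.103183  ]
 [  0.         449.24281294 193.90697394]
 [  0.           0.           1.        ]] [[ 0.009 -0.997  0.076  0.44 ]
 [-1.    -0.01  -0.005  0.054]
 [ 0.006 -0.076 -0.997  1.106]
 [ 0.     0.     0.     1.   ]]
wrist [[309.70691629   0.         316.60376017]
 [  0.         309.70691629 197.99932691]
 [  0.           0.           1.        ]] [[ 0.334  0.917  0.221  0.146]
 [ 0.943 -0.324 -0.079  0.61 ]
 [-0.001  0.234 -0.972  0.384]
 [ 0.     0.     0.     1.   ]]
0.0188 0.15 [[-0.943  0.333 -0.   ]
 [ 0.333  0.943 -0.001]
 [ 0.    -0.001 -1.   ]]
```

View pics/top0.png

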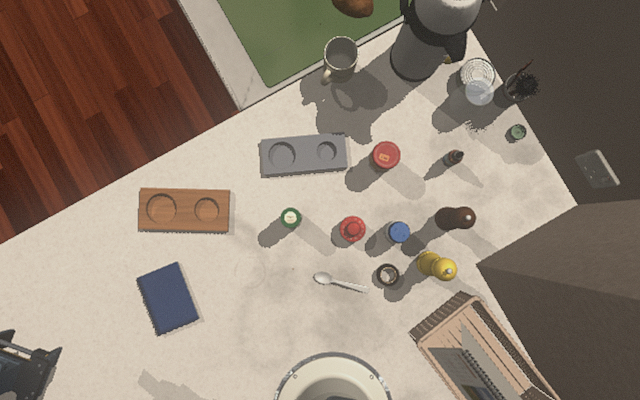

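View pics/scene0.png

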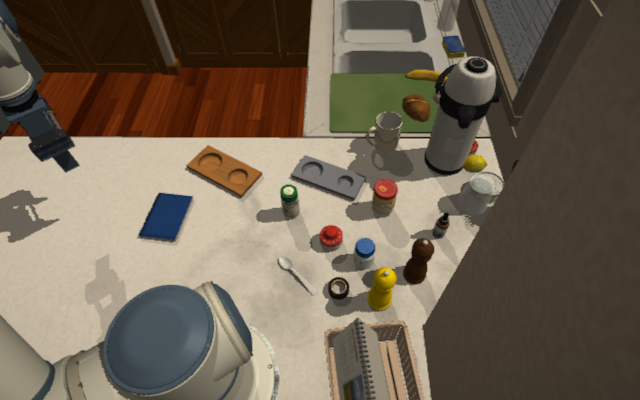

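The top view has +x up and −y right. Wood stand at (184,211), grey stand (303,155), spice jar (290,218), timer (352,229), pill bottle (399,232), honey (386,155), dropper (454,157), mill with body at (445,217) and head at (465,217), and the yellow look-alike at (437,266). I'll enlarge this area and build masks.

```bash
cat > h.py <<'E'
import numpy as np, cv2
def ray(c,u,v):
    K=c["intrinsics"];T=c["cam_to_world"]
    d=T[:3,:3]@np.linalg.solve(K,[u,v,1.]); return T[:3,3],d
def onplane(c,u,v,z):
    o,d=ray(c,u,v); return (o+d*(z-o[2])/d[2])[:3]
def blobs(im,lo,hi,amin=20,roi=None):
    h=cv2.cvtColor(im,cv2.COLOR_RGB2HSV); m=cv2.inRange(h,lo,hi)
    if roi: 
        k=np.zeros_like(m);x0,y0,x1,y1=roi;k[y0:y1,x0:x1]=1;m=m*k
    n,l,s,ce=cv2.connectedComponentsWithStats(m)
    return [(s[i,4],ce[i].round(1),s[i,:4],l==i) for i in range(1,n) if s[i,4]>=amin]
E
python3 - <<'E'
from h import *
im=cv2.imread("pics/top0.png")
cv2.imwrite("pics/topz.png",cv2.resize(im[115:295,250:490],(800,600),interpolation=cv2.INTER_CUBIC))
cv2.imwrite("pics/topz2.png",cv2.resize(im[120:250,125:355],(797,450),interpolation=cv2.INTER_CUBIC))
rgb=im[:,:,::-1].copy()
for n,lo,hi,r in [("wood",(5,90,60),(18,255,255),(125,175,240,245)),("grey",(100,15,40),(125,90,160),(250,125,355,185)),("blue",(100,120,50),(125,255,255),(380,210,420,255)),("green",(45,80,20),(85,255,255),(270,200,310,235)),
  ("mill",(0,40,0),(20,255,75),(425,200,485,235)),("drop",(0,0,0),(180,255,70),(435,145,470,175)),("redL",(0,130,80),(8,255,255),(340,140,410,245))]:
    for b in blobs(rgb,lo,hi,25,r):
        print(n,b[:3], cv2.minAreaRect(np.argwhere(b[3])[:,::-1].astype(np.float32)))
E
```

```text
wood (np.int32(3534), array([183.6, 209.4]), array([138, 188,  91,  43], dtype=int32)) ((183.27989196777344, 209.08412170410156), (89.76536560058594, 40.755836486816406), 1.4688007831573486)
mill (np.int32(329), array([448.4, 221.4]), array([435, 210,  38,  20], dtype=int32)) ((453.413818359375, 220.5345001220703), (37.61960220336914, 18.602188110351562), 4.763641834259033)
drop (np.int32(32), array([459.1, 154.3]), array([456, 152,   7,   6], dtype=int32)) ((459.0, 154.5), (5.0, 6.0), 90.0)
redL (np.int32(25), array([375.4, 148.6]), array([373, 143,   8,  13], dtype=int32)) ((375.60003662109375, 148.30001831054688), (3.130495071411133, 13.416406631469727), 26.56505012512207)
redL (np.int32(41), array([388.4, 149.3]), array([380, 145,  16,  11], dtype=int32)) ((388.64996337890625, 149.04998779296875), (15.811387062072754, 7.273237705230713), 18.434947967529297)
redL (np.int32(28), array([396.6, 158.3]), array([391, 148,   9,  20], dtype=int32)) ((396.25, 158.25), (5.0596442222595215, 19.922348022460938), 18.434947967529297)
redL (np.int32(25), array([389.2, 154.8]), array([387, 151,   5,  11], dtype=int32)) ((389.0, 156.0), (10.0, 4.0), 90.0)
redL (np.int32(299), array([352.9, 227.1]), array([340, 217,  25,  24], dtype=int32)) ((352.0, 228.5), (23.0, 24.0), 90.0)
```

View pics/topz.png

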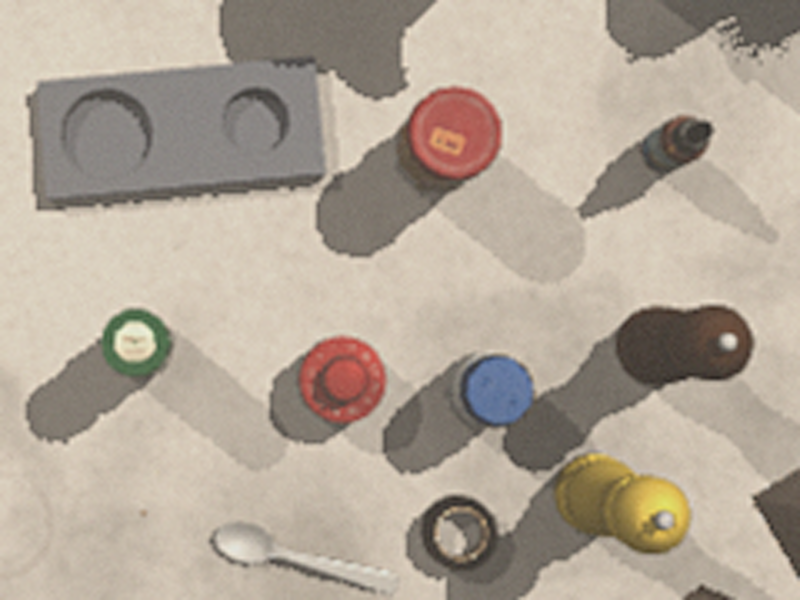

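View pics/topz2.png

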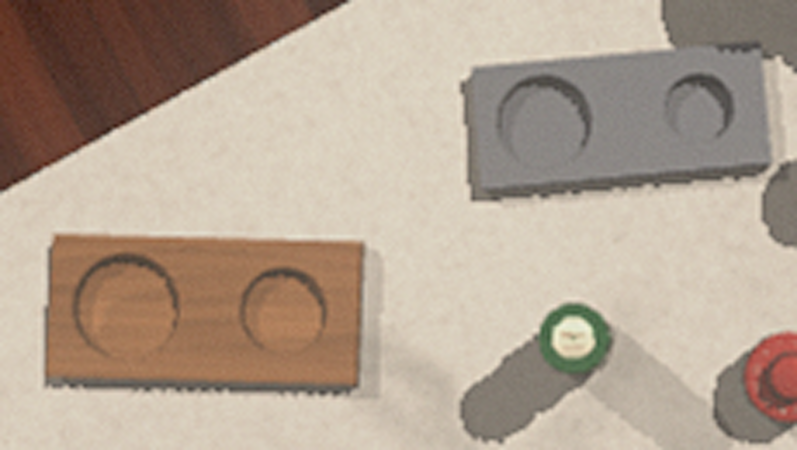

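The close-ups give well rims in topz2 at wood (126,305) and (284,311), and grey (544,122) and (699,107). In topz, the spice cap is at (136,342), pill cap (499,390), dropper bulb about (703,130), mill knob (729,341) and yellow knob (665,520). Next I'll convert these to world positions and cross-check with the scene view.

```bash
python3 - <<'E'
from h import *
from rig import arm
c=arm.get_calibration("top"); s=arm.get_calibration("scene")
a=lambda u,v:(250+u/3.3333,115+v/3.3333); b=lambda u,v:(125+u/3.465,120+v/3.465)
P={"woodL":(b(126.5,305),.016),"woodS":(b(284,311),.016),"greyL":(b(544.5,122),.016),"greyS":(b(699,107.5),.016),
"spice":(a(136,342),.106),"pill":(a(499,390),.083),"drop":(a(703,130),.1),"mill":(a(729,341),.168),"millhead":(a(714,343),.14),"yellow":(a(665,520),.168),"honey":(a(456,133),.1),"timer":(a(347,380),.055),
"ring":(a(460,532),.03),"corner":((480,265),0),"wall2":((578,205),0),"basket":((460,293),.1),"mug":((340,60),.08)}
for k,(uv,z) in P.items():
    p=onplane(c,*uv,z)
    q=s["intrinsics"]@(s["cam_to_world"][:3,:3].T@(p-s["cam_to_world"][:3,3])); q=q[:2]/q[2]
    print(k,p.round(4),"scene px",q.round(1), "r,az",np.hypot(*p[:2]).round(3),np.degrees(np.arctan2(p[1],p[0])).round(1))
im=cv2.imread("pics/scene0.png"); cv2.imwrite("pics/scz.png",cv2.resize(im[150:320,270:490],(776,600),interpolation=cv2.INTER_CUBIC))
E
```

```text
woodL [0.4853 0.4179 0.016 ] scene px [210.4 161.2] r,az 0.64 40.7
woodS [0.4821 0.3078 0.016 ] scene px [237.7 176. ] r,az 0.572 32.6
greyL [0.6174 0.1277 0.016 ] scene px [312.2 169.5] r,az 0.63 11.7
greyS [0.6289 0.0186 0.016 ] scene px [345.3 181.4] r,az 0.629 1.7
spice [0.463  0.1003 0.106 ] scene px [288.6 190.8] r,az 0.474 12.2
pill [ 0.4332 -0.1463  0.083 ] scene px [365.2 245.5] r,az 0.457 -18.7
drop [ 0.6107 -0.2827  0.1   ] scene px [445.7 213.5] r,az 0.673 -24.8
mill [ 0.4657 -0.2741  0.168 ] scene px [425.1 241.9] r,az 0.54 -30.5
millhead [ 0.4651 -0.2742  0.14  ] scene px [422.7 248. ] r,az 0.54 -30.5
yellow [ 0.3543 -0.2324  0.168 ] scene px [386.3 272.4] r,az 0.424 -33.3
honey [ 0.6069 -0.1147  0.1   ] scene px [385.5 187.8] r,az 0.618 -10.7
timer [ 0.439  -0.0453  0.055 ] scene px [331.2 231.6] r,az 0.441 -5.9
ring [ 0.3319 -0.1284  0.03  ] scene px [338.1 283.7] r,az 0.356 -21.1
corner [ 0.3541 -0.3587  0.    ] scene px [426.3 327.7] r,az 0.504 -45.4
wall2 [ 0.5033 -0.6042  0.    ] scene px [547.5 326.9] r,az 0.786 -50.2
basket [ 0.3001 -0.2758  0.1   ] scene px [389.8 314.9] r,az 0.408 -42.6
mug [ 0.8337 -0.0089  0.08  ] scene px [386.5 126.7] r,az 0.834 -0.6
```

View pics/scz.png

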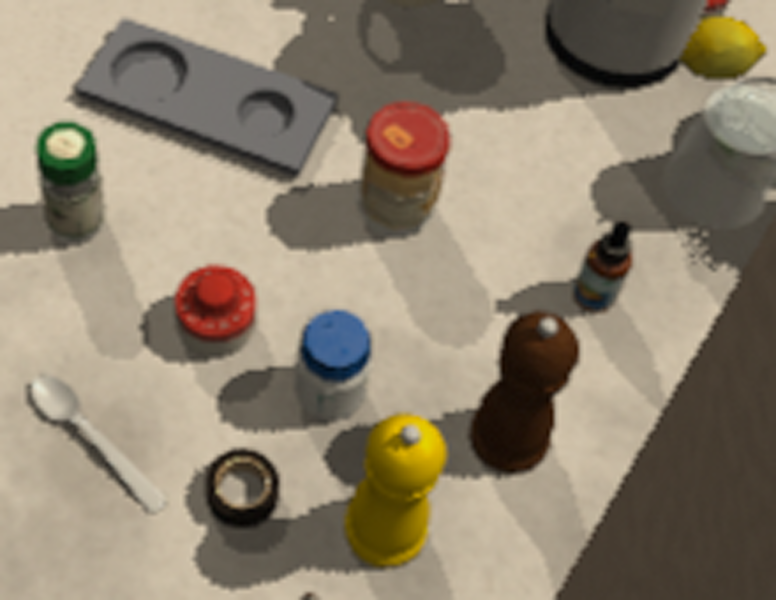

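All the triangulated points agree with the scene view within about 1 px, including the knob at (425,242) and bulb at (446,214). I'll do the mill first.

```bash
cat >> h.py <<'E'
from rig import arm
GD=arm.grip_depth
def R(az):
    a=np.radians(az); y=np.array([np.cos(a),np.sin(a),0]); x=np.array([-np.sin(a),np.cos(a),0])
    return np.column_stack([x,y,[0,0,-1.]])
W={"wood":(np.array([.4853,.4179]),np.array([.4821,.3078])),"grey":(np.array([.6174,.1277]),np.array([.6289,.0186]))}
def well(st,big):
    L,S=W[st]; m=(L+S)/2; u=(L-S)/np.linalg.norm(L-S); return m+u*(.055 if big else -.055)
def show(n): print(n,"t",round(arm.current_t(),1),"p",np.round(arm.current_ee_pos(),4),"w",round(arm.current_width(),4),"F",np.round(arm.current_force(),1),"g",round(arm.current_grasp_force(),1))
def pick(xy,az,zg,hi):
    z=zg-GD; arm.grip(.091)
    arm.move_to([*xy,hi],R(az)); arm.move_l([*xy,z]); arm.grip(0.0); show("grip")
    arm.move_l([*xy,hi]); show("lift")
def place(xy,az,zg,hi):
    z=zg-GD+.004
    arm.move_to([*xy,hi],R(az)); arm.move_l([*xy,z+.03]); show("above")
    arm.move_l([*xy,z+.001],feed=.04); show("down"); 
def release(xy,hi): 
    arm.grip(.091); arm.move_l([*xy,hi]); show("rel")
E
python3 - <<'E'
from h import *
pick((.4655,-.2741),-70,.140,.32)
place(well("wood",1),0,.140,.32)
cv2.imwrite("pics/w1.png",arm.snapshot("wrist")[:,:,::-1])
cv2.imwrite("pics/t1.png",cv2.resize(arm.snapshot("top")[120:300,125:445,::-1],(800,450)))
E
```

```text
grip t 5.8 p [ 0.4656 -0.2742  0.1212] w 0.0468 F [ 0.1 -0.2 -0.4] g 30.0
lift t 7.2 p [ 0.4652 -0.2739  0.3192] w 0.0467 F [ 0.1 -0.9 -2.7] g 30.0
above t 10.9 p [0.4858 0.4181 0.1561] w 0.0473 F [-0.  -0.3 -0.5] g 30.0
down t 11.8 p [0.4854 0.4179 0.1264] w 0.0471 F [-0.2  1.  -1.6] g 30.0
```

View pics/w1.png

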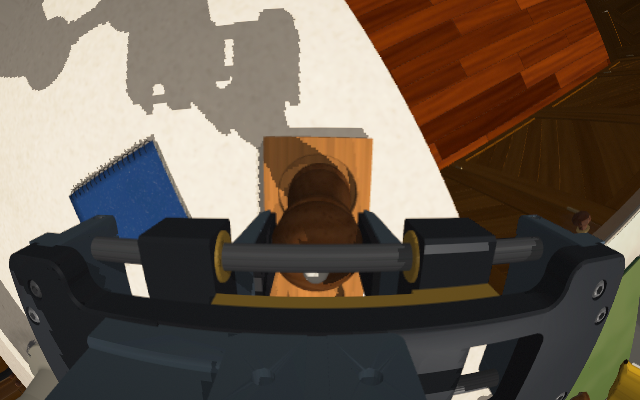

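The wrist view shows the mill body sitting within the large-well rim at about (318,185), held at the head. No jamming force. I'll release it, check, and pick the spice jar.

```bash
python3 - <<'E'
from h import *
release(well("wood",1),.34)
pick((.463,.1003),90,.058,.25)
cv2.imwrite("pics/t2.png",cv2.resize(arm.snapshot("top")[120:300,125:445,::-1],(800,450),interpolation=cv2.INTER_CUBIC))
E
```

```text
rel t 14.3 p [0.485  0.4176 0.3392] w 0.0913 F [ 1.2  0.2 -0.9] g 0.0
grip t 18.8 p [0.463  0.1003 0.0392] w 0.0442 F [ 1.3 -0.3 -0.4] g 30.0
lift t 20.3 p [0.4626 0.1003 0.2493] w 0.0446 F [-0.3  0.5 -1.6] g 30.0
```

View pics/t2.png

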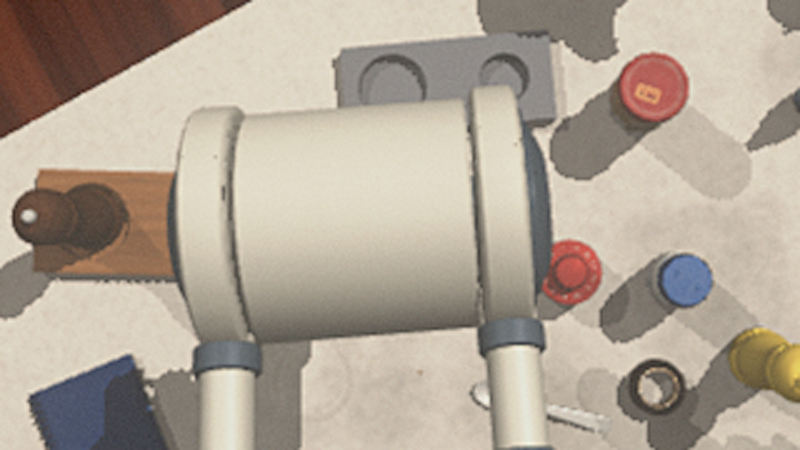

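The mill stands upright in the large well with its knob at (29,215). Next is placing the spice jar, with the camera side turned away from the mill.

```bash
python3 - <<'E'
from h import *
w=well("wood",0)
place(w,180,.058,.25)
cv2.imwrite("pics/w3.png",arm.snapshot("wrist")[:,:,::-1])
F=arm.current_force()
if abs(F[2])<6: 
    release(w,.25)
    pick((.4332,-.1463),-42,.045,.25)
E
```

```text
above t 22.8 p [0.4826 0.308  0.0739] w 0.0443 F [-0.4  0.2 -0.9] g 30.0
down t 23.7 p [0.4822 0.3079 0.0443] w 0.0443 F [-0.  -0.4 -1. ] g 30.0
rel t 26.1 p [0.4817 0.3077 0.2492] w 0.091 F [-0.7 -0.5  0.3] g 0.0
grip t 31.3 p [ 0.4332 -0.1463  0.0262] w 0.0483 F [-0.   0.2  0.3] g 30.0
lift t 32.9 p [ 0.4329 -0.1462  0.2494] w 0.0488 F [-0.4 -0.2 -0.7] g 30.0
```

```bash
python3 - <<'E'
from h import *
cv2.imwrite("pics/w4.png",arm.snapshot("wrist")[:,:,::-1])
cv2.imwrite("pics/t4.png",cv2.resize(arm.snapshot("top")[120:300,125:445,::-1],(800,450),interpolation=cv2.INTER_CUBIC))
a=cv2.imread("pics/w4.png");b=cv2.imread("pics/t4.png")
cv2.imwrite("pics/m4.png",np.vstack([cv2.resize(a[100:340,160:480],(400,300)),cv2.resize(b,(400,225))]))
E
```

```text
(no output)
```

View pics/m4.png

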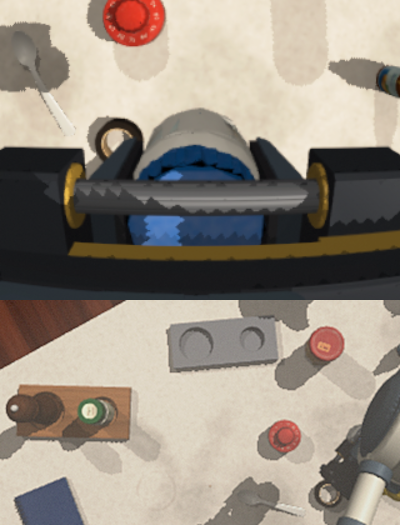

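The pill bottle hangs straight between the pads, and the spice jar and mill stand in the wooden wells (92,410 and 30,408 in the lower half). Next I'll place the pill bottle and pick the dropper.

```bash
python3 - <<'E'
from h import *
w=well("grey",1)
place(w,6,.045,.25)
F=arm.current_force()
if abs(F[2])<6: 
    release(w,.25)
    pick((.610,-.2825),-80,.049,.25)
    cv2.imwrite("pics/w5.png",arm.snapshot("wrist")[:,:,::-1])
    cv2.imwrite("pics/t5.png",cv2.resize(arm.snapshot("top")[120:300,125:445,::-1],(800,450),interpolation=cv2.INTER_CUBIC))
    a=cv2.imread("pics/w5.png");b=cv2.imread("pics/t5.png")
    cv2.imwrite("pics/m5.png",np.vstack([cv2.resize(a[100:340,160:480],(400,300)),cv2.resize(b,(400,225))]))
E
```

```text
above t 35.7 p [0.6179 0.1279 0.061 ] w 0.0488 F [ 0.3  0.4 -0.3] g 30.0
down t 36.6 p [0.6175 0.1279 0.0314] w 0.0489 F [ 0.4  0.3 -0.8] g 30.0
rel t 39.0 p [0.617  0.1278 0.2492] w 0.0912 F [ 0.2  0.5 -0.8] g 0.0
grip t 43.3 p [ 0.61   -0.2825  0.0301] w 0.0317 F [ 0.4 -0.2 -0.1] g 29.9
lift t 44.9 p [ 0.6096 -0.2823  0.2491] w 0.0318 F [ 0.5  0.3 -0.7] g 29.9
```

View pics/m5.png

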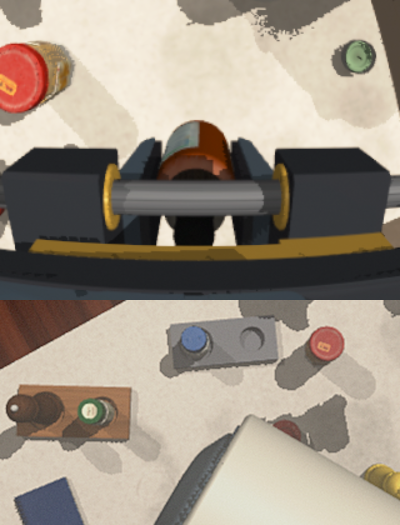

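The dropper hangs upright in the grip and the pill bottle is in the grey large well (193,340 lower half). I'll place the dropper and verify.

```bash
python3 - <<'E'
from h import *
w=well("grey",0)
place(w,6,.049,.25)
if abs(arm.current_force()[2])<6: 
    release(w,.25)
    arm.move_joints([-60,0,77,0,90,0]) if False else arm.move_to([.2,-.0+.5,.3],R(70))
    arm.sleep(.3)
    t=arm.snapshot("top"); s=arm.snapshot("scene")
    cv2.imwrite("pics/m6.png",np.vstack([cv2.resize(t[120:260,125:405],(700,350),interpolation=cv2.INTER_CUBIC),cv2.resize(s[130:260,180:460],(538,250))[:, :].copy() if 0 else cv2.resize(s[130:230,180:460],(700,250),interpolation=cv2.INTER_CUBIC)])[:,:,::-1])
E
```

```text
above t 47.5 p [0.6294 0.0184 0.065 ] w 0.0317 F [-0.2 -0.7 -0.1] g 29.9
down t 48.4 p [0.629  0.0184 0.0353] w 0.0314 F [ 0.7  0.6 -0.2] g 29.9
rel t 51.0 p [0.6285 0.0185 0.2492] w 0.091 F [ 0.5  0.6 -0. ] g 0.0
```

View pics/m6.png

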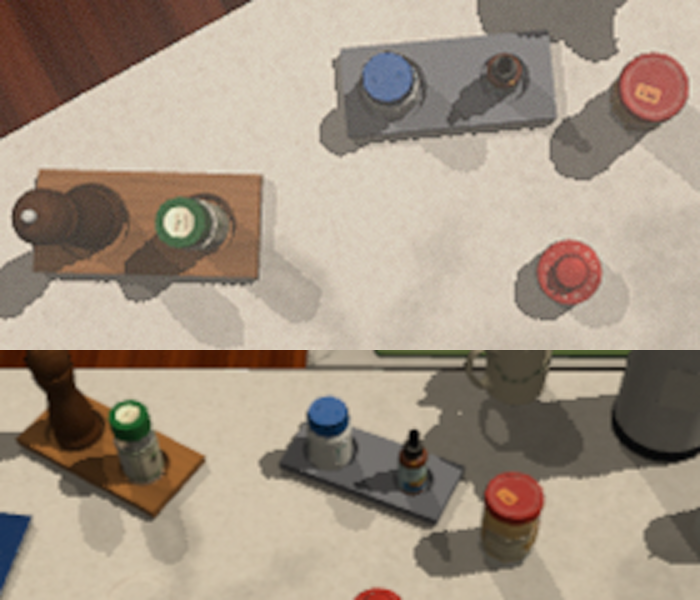

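All four stand upright in their wells. In the top half: knob (29,215), spice cap (183,222), pill cap (388,78), bulb (505,67). I'll check these numerically against the well centres and hand in if they fit.

```bash
python3 - <<'E'
from h import *
c=arm.get_calibration("top"); ok=True
for n,u,v,z,w in [("mill",29,215,.172,well("wood",1)),("spice",183,222,.110,well("wood",0)),("pill",388,78,.087,well("grey",1)),("drop",505,67,.105,well("grey",0))]:
    d=(onplane(c,125+u/2.5,120+v/2.5,z)[:2]-w)*1000; print(n,d.round(1)); ok&=np.hypot(*d)<8
if ok: print(arm.sign_off(),arm.current_t())
E
```

```text
mill [-2.8 -0.3]
spice [-1.7 -2.5]
pill [-2.3 -0.4]
drop [-5.8  2.5]
the job is handed in; nothing more can be done
the job is handed in; nothing more can be done
```

I handed the job in at about 53 s of the 128 s allowed. The last pictures show all four items upright in their correct wells, within about 6 mm of centre, and the honey jar and timer standing where they were; the hand-in call gave no verdict.

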